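# Load the capsule tray with every cap the same way

## Task

Get the green loading tray ready for the filling machine: lay the capsule from the balance pan in the empty groove and turn round the capsule that lies the wrong way, so that all four grooves hold a capsule lying flat with its red cap towards the tray's pull tab. Set the capsules down gently, without letting them drop, leave the two that already lie right where they are, and do not disturb the glass cylinder, the tamping block or the weighing boat.

Things in the scene. Friction and masses are not known exactly. Their poses are not given: they have to be found in the camera images.
- tray: Green plastic ribbed capsule loading tray, fixed, 112 mm (its x) x 214 mm (its y), floor 4 mm thick, rims 13 mm high; the end walls' inner faces are at x = -52 and +52 mm. Origin: centre of its underside, z up. Four grooves run along x, 54 mm apart; three hold a capsule at the start, any one is empty.
- groove_1 (a point): Middle of groove 1 of the tray, on the tray's floor, at tray x = 0, y = -81 mm. A capsule lying in it has its axis 11.7 mm above this point, along tray x. The groove is made by two ridges with 45 degree flanks, 7 mm high, crests 12.5 mm either side of its centre line: a capsule centres itself.
- groove_2 (a point): Middle of groove 2 of the tray, on the tray's floor, at tray x = 0, y = -27 mm. A capsule lying in it has its axis 11.7 mm above this point, along tray x. Ridges as for groove 1.
- groove_3 (a point): Middle of groove 3 of the tray, on the tray's floor, at tray x = 0, y = +27 mm. A capsule lying in it has its axis 11.7 mm above this point, along tray x. All ridges and the side rims are interrupted for |x| < 19 mm: a flat cross channel at floor level, open at both sides, gives fingers room about a capsule's middle.
- groove_4 (a point): Middle of groove 4 of the tray, on the tray's floor, at tray x = 0, y = +81 mm. A capsule lying in it has its axis 11.7 mm above this point, along tray x. Ridges as for groove 1.
- tab (a point): Middle of the top of the tray's flat pull tab, which is 70 mm wide and sticks out 27 mm at the tray's -x end, 13 mm above the worktop; caps must point to this end.
- balance: White bench balance, fixed, body 270 x 190 x 52 mm, sloping display on the side towards the robot. Origin on the worktop under the centre of the pan.
- pan (a point): Centre of the top of the balance's flat square stainless pan, 165 x 165 mm, 75 mm above the worktop; nothing of the balance is higher.
- capsule_a: Veterinary hard capsule lying on its side: smooth rod with round ends, 78 mm long, 23.4 mm diameter, about 22 g; one half dark red cap, the other half cream body. Origin at its middle, on its axis; x runs along it towards the cap end. It rolls easily. Starts in a groove of the tray, the right way round: cap towards the tab.
- capsule_b: Veterinary hard capsule lying on its side: smooth rod with round ends, 78 mm long, 23.4 mm diameter, about 22 g; one half dark red cap, the other half cream body. Origin at its middle, on its axis; x runs along it towards the cap end. It rolls easily. Starts in a groove of the tray, the right way round: cap towards the tab.
- capsule_c: Veterinary hard capsule lying on its side: smooth rod with round ends, 78 mm long, 23.4 mm diameter, about 22 g; one half dark red cap, the other half cream body. Origin at its middle, on its axis; x runs along it towards the cap end. It rolls easily. Starts in a groove of the tray, the wrong way round: cap away from the tab.
- capsule_d: Veterinary hard capsule lying on its side: smooth rod with round ends, 78 mm long, 23.4 mm diameter, about 22 g; one half dark red cap, the other half cream body. Origin at its middle, on its axis; x runs along it towards the cap end. It rolls easily. Starts loose on the balance pan, pointing any way.
- capsule_a_cap (a point): Tip of the red cap end of capsule_a, on its axis, 39 mm from the capsule's middle.
- capsule_b_cap (a point): Tip of the red cap end of capsule_b, on its axis, 39 mm from the capsule's middle.
- capsule_c_cap (a point): Tip of the red cap end of capsule_c, on its axis, 39 mm from the capsule's middle.
- capsule_d_cap (a point): Tip of the red cap end of capsule_d, on its axis, 39 mm from the capsule's middle.
- grad_cylinder: Tall glass graduated cylinder standing loose beyond the tray, tube 32 mm diameter, 251 mm high, foot 72 mm across; origin at the centre of its underside. Bystander.
- tamp_block: Clear acrylic tamping block lying loose beyond the tray, 70 x 110 x 28 mm with a round knob on top, 62 mm high in all; origin at the centre of its underside. Bystander.
- boat: Empty stainless steel weighing boat standing loose between robot and tray, about 72 x 90 mm with a short spout, 21 mm high; origin at the centre of its underside. Bystander.
- fill_plate: Aluminium capsule filling plate on a dark steel base, held by two toggle clamps with red handles, fixed, on the tray's -y side; 460 mm (its x, over the handles) x 150 mm, at most 60 mm high; origin at the centre of its underside. Not part of the work.
Things that resemble listed ones, but are neither listed nor needed, are in the scene too. What is shaped like the capsule_d but blue or purple is not meant.

How it is judged (in metres and radians):
At the end, for the whole second after the job is handed in: Each of the four capsules lies at rest in its own groove, red cap towards the pull tab: middle within 5 mm of the groove's centre line and 16 mm of its middle lengthwise, 3 mm of its seated height (cap tip 4 mm), parallel to the groove within 0.12 rad ((y of capsule_a in the frame of tray between -0.086 and -0.076 m or y of capsule_a in the frame of tray between -0.032 and -0.022 m or y of capsule_a in the frame of tray between 0.022 and 0.032 m or y of capsule_a in the frame of tray between 0.076 and 0.086 m) and x of capsule_a in the frame of tray between -0.016 and 0.016 m and z of capsule_a in the frame of tray between 0.0127 and 0.0187 m and z of capsule_a_cap in the frame of tray between 0.0117 and 0.0197 m and x of each of capsule_a_cap, capsule_b_cap, capsule_c_cap, capsule_d_cap in the frame of tray below -0.02 m and angle between the x axis of each of capsule_a, capsule_b, capsule_c, capsule_d and the x axis of tray, either way round below 0.12 rad and linear speed of each of capsule_a, capsule_b, capsule_c, capsule_d below 0.02 m/s and (y of capsule_b in the frame of tray between -0.086 and -0.076 m or y of capsule_b in the frame of tray between -0.032 and -0.022 m or y of capsule_b in the frame of tray between 0.022 and 0.032 m or y of capsule_b in the frame of tray between 0.076 and 0.086 m) and x of capsule_b in the frame of tray between -0.016 and 0.016 m and z of capsule_b in the frame of tray between 0.0127 and 0.0187 m and z of capsule_b_cap in the frame of tray between 0.0117 and 0.0197 m and (y of capsule_c in the frame of tray between -0.086 and -0.076 m or y of capsule_c in the frame of tray between -0.032 and -0.022 m or y of capsule_c in the frame of tray between 0.022 and 0.032 m or y of capsule_c in the frame of tray between 0.076 and 0.086 m) and x of capsule_c in the frame of tray between -0.016 and 0.016 m and z of capsule_c in the frame of tray between 0.0127 and 0.0187 m and z of capsule_c_cap in the frame of tray between 0.0117 and 0.0197 m and (y of capsule_d in the frame of tray between -0.086 and -0.076 m or y of capsule_d in the frame of tray between -0.032 and -0.022 m or y of capsule_d in the frame of tray between 0.022 and 0.032 m or y of capsule_d in the frame of tray between 0.076 and 0.086 m) and x of capsule_d in the frame of tray between -0.016 and 0.016 m and z of capsule_d in the frame of tray between 0.0127 and 0.0187 m and z of capsule_d_cap in the frame of tray between 0.0117 and 0.0197 m); the robot touches nothing.
It fails at once if a capsule that already lay right was shifted more than 10 mm (distance of any of capsule_a, capsule_b from where it was at the start of the episode above 0.01 m).
It fails at once if a capsule was let fall or thrown: faster than 0.55 m/s with no finger on it (a fall of about 15 mm) ((linear speed of capsule_a above 0.55 m/s and contact force between the fingers and capsule_a below 0.05 N) or (linear speed of capsule_b above 0.55 m/s and contact force between the fingers and capsule_b below 0.05 N) or (linear speed of capsule_c above 0.55 m/s and contact force between the fingers and capsule_c below 0.05 N) or (linear speed of capsule_d above 0.55 m/s and contact force between the fingers and capsule_d below 0.05 N)).
It fails at once if the graduated cylinder was tipped by more than 0.2 rad or pushed more than 30 mm (angle between grad_cylinder's own z axis and vertical above 0.2 rad or distance of grad_cylinder from where it was at the start of the episode above 0.03 m).
It fails at once if the tamping block or the weighing boat was pushed more than 30 mm (distance of any of tamp_block, boat from where it was at the start of the episode above 0.03 m).
It also fails if it takes over 56 s, if anything falls off the work surface, if the arm or the gripper's body presses on something with over 40 N, if the wrist force passes 120 N, or if a joint passes its speed limit or range.

## Robot

A 6-joint arm with a two-finger parallel gripper is mounted at the origin on the work surface. World frame = base frame: x ahead of the robot, y to its left, z up, the work surface at z = 0. Lengths are in m, angles in degrees, forces in N, time in s.
With the tool pointing down it reaches from about 0.3 to 0.775 m from the base axis. Payload 14.6 kg.
Tool frame: the origin (TCP) lies between the finger pads; the fingertips stand r.tips_ahead ahead of it and the grasp point (between the pads) is the TCP (r.tips_ahead is the distance from the TCP to the fingertips, in m); z points along the fingers, y is the line along which they close (so a half turn about z gives the same grasp; the last joint's range is limited). The gripper opens to 94 mm and grips with 3 to 60 N. Pads are 16 mm wide; open, the fingers measure 119 mm over their backs; the gripper's body (75 mm by 177 mm) begins 78 mm behind the grasp point.
Start: joints at [64.309, 17.183, 87.147, -0, 75.671, -3.816], TCP at [0.205, 0.51, 0.224] pointing down, gripper open.
Joint ranges: [-173.82, 173.82], [-45.26, 126.66], [13.44, 144.39], [-59.66, 239.66], [0, 175.72], [-146.38, 146.38]. Speed limits (degrees/s): [127.2, 127.2, 147.25, 180, 180, 180].

## Interface

Orientations are given as [roll, pitch, yaw] about the fixed x, y, z axes, in that order (R = Rz(yaw) Ry(pitch) Rx(roll)).
In Python, from station import r gives the robot as it stands. The module is installed in compiled form; this text tells all that it offers.
- The arm moves only by the shell command python3 -m jog 'ROWS' [OPENING] [FORCE]. ROWS is a JSON object of lists of equal length, an entry for each row: "slide": the shift along the tool's x, y, z in m, a list of three; "twist": the turn about the tool's z in degrees. A call has 1 to 8 rows; each row is the pose to reach, as a shift and turn from the pose commanded when the call began, along the tool's axes at that moment; what a row does not reach only later rows make up. A row lasts 1/10 s, in which the tool goes at most 50 mm and 8.59 degrees, less where a joint would pass 70% of its speed; a pose out of reach is approached as far as the arm can. A call with a gripper value outside its range is refused whole. OPENING is the finger opening in m, from 0 to 0.094, set as the call begins (- or left out, the last holds). The fingers move at their own pace and stop on an object; FORCE is the grip in N (left out, the last holds). Time passes only in rows, so rows that repeat a pose let the fingers close. It gives the time, the measured TCP pose, the force, the opening and the grip force at its end, in the units of the state.
- r.state(): the state, without advancing time (a new reading comes with each control period).
- r.capture(name): name is "scene" or "top" or "wrist"; returns the picture (384x512x3 uint8, red, green, blue); there is no depth.
- r.calibration(name): a dict with "vfov" (degrees; the focal length in pixels is half the picture's height over the tangent of half this angle, whatever the lens; pixels are square), "cx", "cy" (the principal point, pixels), "k1" (the pictures are not rectified: a ray, as slopes to the right and down, at radius r is drawn at 1 + k1 r^2 times it, then the intrinsics apply), "R" (3x3) and "t" (3): a world point X has camera coordinates R X + t. Camera axes: x right, y down, z forward; pixel columns grow to the right and rows downward; lengths in m; the calibration is good to about 2 mm. A picture is of the moment at which its call begins: read the wrist's pose just before it. calibration takes no time and is no camera call; for the wrist camera it gives the pose at the moment of the call.
- r.hand_in(): hands the job in; it is judged then, once.
Trained networks look in the newest picture that a camera, given by its name, has taken for a name from the list of things; names that differ only in an ending like _2 or _b are one class to them, and where a whole thing is asked for, a point or a joint stands for the part that bears it (a point fixed in the world has none). Each returns a list of dicts, best first, with "p" (0 to 1); they miss things now and then, are a little off and sometimes report something else, mostly with a low value. They report only what shows in the picture. A call takes as long as a camera call. They do not tell look-alikes from the thing itself.
- r.look_for(camera, name): "location" ([x, y, z] in m, in the coordinates of the camera as it stood for that picture, good to about 4 mm: the middle of the surface that is visible of it).
- r.pinpoint(camera, name): "location" ([x, y, z] in m, in the coordinates of the camera as it stood for that picture, good to about 4 mm: a listed point, or the origin of a listed thing).
The state is a dict: "time_s": time; "joint_positions": joint angles; "qvel": joint speeds; "effort": joint torques, N m; "position": TCP position; "ee_rot": TCP orientation; "ft_force": force on the tool from outside, world axes, zero at the start; "torque": the same for the moment, N m; "grip_width": opening from 0.0 (shut) to 1.0 (fully open); "finger_force": force on a finger pad.
Only numpy, scipy, OpenCV 4.12 (cv2) and the standard library are available. Lean on these libraries where they do the work, as an engineer would, in place of code of your own. Each camera call takes 0.05 s, during which the arm holds its last target. There are 200 camera calls.

## Working session

There is one attempt and no reset: what is moved stays moved. The work goes in short steps, Python scripts to look and compute and a shell command to move; the robot and the scene stay as the last step left them, time stands still between calls to the robot, and variables do not carry over. Pictures are saved under pics/ and viewed, at most 10 in all, crops included, and the job is handed in when it is done.

```bash
mkdir -p pics; cat > h.py <<'E'
import numpy as np, cv2
from station import r
def cal(n):
    c=r.calibration(n); f=192/np.tan(np.radians(c["vfov"])/2); return c,f,np.array(c["R"]),np.array(c["t"])
def snap(n,fn=None):
    C=cal(n); im=r.capture(n)
    if fn: cv2.imwrite('pics/'+fn+'.png',im[:,:,::-1])
    return im,C
def proj(C,X):
    c,f,R,t=C; p=R@np.array(X)+t; a=p[:2]/p[2]; a=a*(1+c["k1"]*(a@a)); return np.array([c["cx"],c["cy"]])+f*a
def pix(C,u,v,z):
    c,f,R,t=C; d=np.array([(u-c["cx"])/f,(v-c["cy"])/f]); a=d.copy()
    for _ in range(20): a=d/(1+c["k1"]*(a@a))
    ray=R.T@np.array([a[0],a[1],1]); o=-R.T@t; return o+ray*(z-o[2])/ray[2]
def world(C,l): return C[2].T@(np.array(l)-C[3])
E
python3 - <<'E'
from h import *
np.set_printoptions(precision=4,suppress=True)
print(r.tips_ahead,r.state())
for n in("top","scene"):
    im,C=snap(n,n+'0')
    print(n,-C[2].T@C[3])
    for m in ("tray","groove_1","groove_4","tab","pan","capsule_d","capsule_d_cap","boat","tamp_block","grad_cylinder"):
        for d in r.pinpoint(n,m)[:5]:
            w=world(C,d["location"]); print(m,round(d["p"],2),w,proj(C,w).round())
E
```

```text
0.019 {'time_s': 0.0, 'joint_positions': array([64.3099, 17.2159, 87.1802,  0.0015, 75.6723, -3.8148]), 'qvel': array([-0.0812,  0.0208,  0.063 ,  0.1313,  0.1043, -0.0608]), 'effort': array([  0.0005, -53.1796, -35.2742,   0.0709,   0.0243,  -0.0001]), 'position': array([0.2048, 0.5102, 0.2239]), 'ee_rot': array([-179.9318,   -0.006 ,  158.1243]), 'ft_force': array([-0.4483,  0.7858,  0.871 ]), 'torque': array([-0.0519,  0.0205, -0.0217]), 'finger_force': 0.0, 'grip_width': 1.0008707838807385}
top [0.3768 0.0618 1.3879]
tray 0.76 [ 0.5436 -0.0033 -0.003 ] [279. 198.]
groove_1 0.76 [0.5718 0.0686 0.0028] [257. 189.]
groove_1 0.71 [ 0.5362 -0.0299  0.0044] [288. 200.]
groove_1 0.69 [0.5541 0.0226 0.005 ] [271. 194.]
groove_1 0.66 [ 0.5197 -0.0759  0.0072] [303. 205.]
groove_1 0.61 [ 0.3312 -0.126  -0.0011] [319. 267.]
groove_4 0.76 [0.5718 0.0686 0.0028] [257. 189.]
groove_4 0.71 [ 0.5362 -0.0299  0.0044] [288. 200.]
groove_4 0.69 [0.5541 0.0226 0.005 ] [271. 194.]
groove_4 0.66 [ 0.5197 -0.0759  0.0072] [303. 205.]
groove_4 0.61 [ 0.3312 -0.126  -0.0011] [319. 267.]
tab 0.57 [0.4767 
[... 1423 characters left out ...]
5219 0.3567 0.0748] [317. 167.]
pan 0.64 [0.7941 0.1042 0.    ] [310. 256.]
capsule_d 0.7 [ 0.5218 -0.0834  0.012 ] [212. 226.]
capsule_d 0.63 [0.5748 0.0723 0.0166] [261. 216.]
capsule_d 0.55 [0.7282 0.3654 0.0081] [356. 210.]
capsule_d 0.54 [0.5597 0.0208 0.0162] [245. 220.]
capsule_d 0.5 [0.4524 0.5482 0.011 ] [340. 158.]
capsule_d_cap 0.65 [0.7664 0.3687 0.0127] [366. 215.]
capsule_d_cap 0.58 [0.5121 0.3511 0.0851] [314. 164.]
capsule_d_cap 0.47 [0.4346 0.5877 0.0105] [344. 153.]
boat 0.63 [ 0.3311 -0.1243 -0.0025] [178. 204.]
tamp_block 0.63 [ 0.7602 -0.1807  0.0001] [222. 292.]
tamp_block 0.17 [ 0.5222 -0.0807  0.0036] [213. 228.]
grad_cylinder 0.8 [ 0.7913  0.104  -0.001 ] [309. 255.]
```

```bash
python3 - <<'E'
import cv2
a=cv2.imread('pics/top0.png')[100:300,70:370]
cv2.imwrite('pics/top0c.png',cv2.resize(a,(800,533),interpolation=cv2.INTER_CUBIC))
a=cv2.imread('pics/scene0.png')[120:310,150:400]
cv2.imwrite('pics/scene0c.png',cv2.resize(a,(780,593),interpolation=cv2.INTER_CUBIC))
E
```

```text
(no output)
```

View pics/top0c.png

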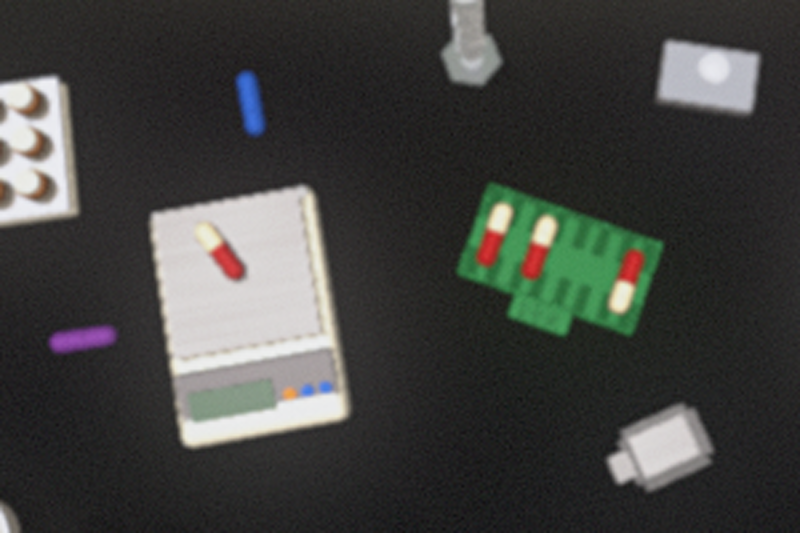

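View pics/scene0c.png

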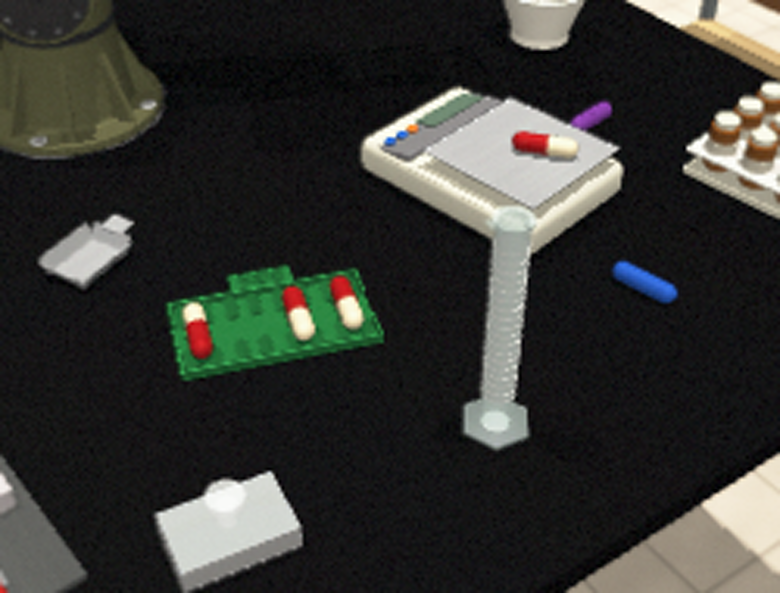

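The top picture shows groove 1 (px ~(305,205)) holding the reversed capsule, groove 2 (~(288,200)) empty, and grooves 3 and 4 correct.

Candidates for capsule_d:
- red/cream on the pan, (153,193)
- purple, (102,226)
- blue, (164,140)
- the three in the tray, (305,205), (271,193), (255,188)

I choose the red/cream one on the pan, and will check it close up with the wrist camera.

```bash
python3 -m jog '{"slide":[[-0.045,-0.001,-0.004],[-0.09,-0.003,-0.008],[-0.135,-0.004,-0.012],[-0.18,-0.006,-0.015],[-0.225,-0.008,-0.02],[-0.27,-0.009,-0.025],[-0.315,-0.01,-0.03],[-0.36,-0.012,-0.03]],"twist":[-8,-16,-24,-32,-40,-48,-56,-63]}' 0.06 8
python3 - <<'E'
from h import *
np.set_printoptions(precision=4,suppress=True)
s=r.state();print(s["position"],s["ee_rot"])
im,C=snap("wrist",'w1')
print(-C[2].T@C[3],C[2])
for m in ("capsule_d","capsule_d_cap","pan"):
    for d in r.pinpoint("wrist",m)[:3]:
        w=world(C,d["location"]); print(m,round(d["p"],2),w,proj(C,w).round())
E
```

```text
time_s: 1.9
position: [0.5363, 0.3642, 0.2552]
ee_rot: [-180.0, 0.1, -138.6]
ft_force: [-0.8, 0.3, 0.1]
grip_width: 0.641
finger_force: 0.0
[0.5363 0.3642 0.2552] [-179.9888    0.0679 -138.5509]
[0.479  0.3137 0.4161] [[-0.6626  0.749  -0.0002]
 [ 0.7221  0.6389  0.2652]
 [ 0.1987  0.1756 -0.9642]]
capsule_d 0.84 [0.5761 0.0759 0.0141] [66. 48.]
capsule_d 0.84 [0.449  0.552  0.0097] [385. 209.]
capsule_d 0.59 [0.5575 0.0195 0.016 ] [34.  2.]
capsule_d_cap 0.9 [0.4426 0.5877 0.0094] [404. 221.]
capsule_d_cap 0.81 [0.5118 0.3507 0.0906] [259. 160.]
capsule_d_cap 0.7 [0.5779 0.0745 0.0102] [66. 49.]
pan 0.91 [0.5201 0.3612 0.076 ] [261. 169.]
pan 0.35 [ 0.7924  0.1031 -0.0001] [ 12. 182.]
```

View pics/w1.png

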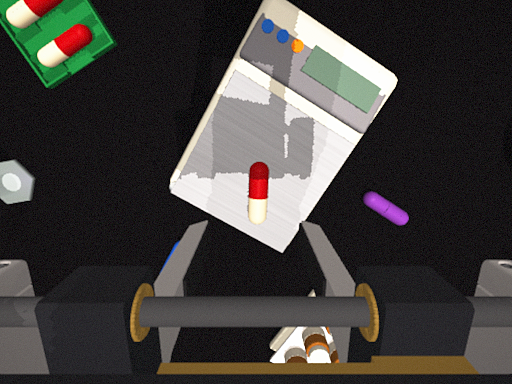

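The wrist picture shows the red/cream capsule on the pan at (258,192), cap at (259,163). The purple one at (386,208) lies on the bench, so the choice holds. Now I'll measure it accurately.

```bash
cat >> h.py <<'E'
def capsule(im,C,box,z):
    u0,v0,u1,v1=box; a=im[v0:v1,u0:u1]; h=cv2.cvtColor(a,cv2.COLOR_RGB2HSV); H,S,V=[h[...,i].astype(int) for i in range(3)]
    red=(S>110)&(V>60)&((H<10)|(H>170)); cream=(S>25)&(V>140)&(H>12)&(H<35)
    def big(m):
        n,l,st,ce=cv2.connectedComponentsWithStats(m.astype(np.uint8)); i=1+np.argmax(st[1:,4]); return ce[i]+[u0,v0],st[i]
    (pr,sr),(pc,sc)=big(red),big(cream)
    a,b=pix(C,*pr,z),pix(C,*pc,z); d=a-b
    print("red",pr.round(1),sr[4],"cream",pc.round(1),sc[4],"mid",(a+b)/2,"capyaw",np.degrees(np.arctan2(d[1],d[0])),"sep",np.hypot(*d[:2]))
    return (a+b)/2,d
E
python3 - <<'E'
from h import *
np.set_printoptions(precision=4,suppress=True)
im,C=snap("wrist"); capsule(im,C,(235,150,285,235),.0867)
s=r.state();print(s["position"],s["ee_rot"])
im,C=snap("top"); 
for X in [(.52,-.08,.016),(.556,.022,.016),(.573,.072,.016)]:
    u,v=proj(C,X).astype(int); capsule(im,C,(u-9,v-16,u+9,v+16),.0157)
E
```

```text
red [257.1 181.9] 670 cream [255.9 212.2] 302 mid [0.5461 0.3784 0.0867] capyaw -141.13391673978103 sep 0.03790353632437081
[0.5342 0.3653 0.2542] [ 179.9838   -0.031  -138.9634]
red [306.4 199.7] 77 cream [302.2 211.5] 68 mid [ 0.5184 -0.0791  0.0157] capyaw -19.395086498259868 sep 0.03875811251695028
red [270.  197.3] 81 cream [273.9 186.1] 63 mid [0.5607 0.0208 0.0157] capyaw 160.81865621879876 sep 0.03694428408888089
red [253.2 192.5] 85 cream [257.2 181.2] 60 mid [0.5754 0.0729 0.0157] capyaw 161.2804577537868 sep 0.03773139559946123
```

```bash
python3 -m jog '{"slide":[[-0.009,0.001,0.03],[-0.0175,0.003,0.06],[-0.0175,0.003,0.1],[-0.0175,0.003,0.125],[-0.0175,0.003,0.13],[-0.0175,0.003,0.13]],"twist":[1,2,2,2,2,2]}' 0.06 8
python3 - <<'E'
from h import *
np.set_printoptions(precision=4,suppress=True)
print(r.state()["position"],r.state()["ee_rot"])
im,C=snap("wrist",'w2'); P=r.state()["position"]
u,v=proj(C,(.546,.378,.0867)).astype(int);print(u,v)
for m in ("capsule_d","capsule_d_cap"):
    for d in r.pinpoint("wrist",m)[:3]:
        w=world(C,d["location"]); print(m,round(d["p"],2),w,proj(C,w).round())
E
```

```text
time_s: 2.8
position: [0.5451, 0.3796, 0.1249]
ee_rot: [180.0, -0.0, -140.8]
ft_force: [0.8, -1.0, -0.1]
grip_width: 0.636
finger_force: 0.0
[0.5451 0.3796 0.1249] [ 179.995    -0.0127 -140.8363]
251 221
capsule_d 0.56 [0.5491 0.3772 0.0903] [248. 226.]
capsule_d 0.55 [0.4463 0.5509 0.0118] [443. 225.]
capsule_d_cap 0.76 [0.4422 0.5868 0.0096] [467. 241.]
capsule_d_cap 0.67 [0.5141 0.3526 0.0895] [252. 169.]
capsule_d_cap 0.49 [0.5484 0.3785 0.0839] [250. 223.]
```

View pics/w2.png

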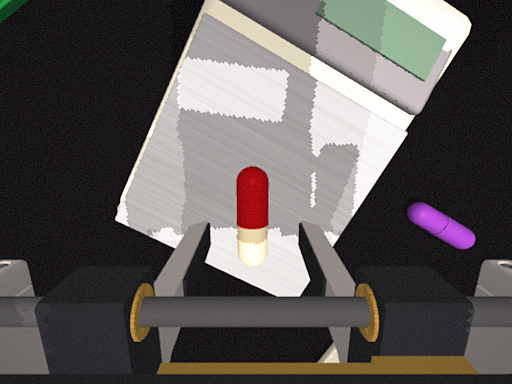

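```bash
python3 - <<'E'
from h import *
np.set_printoptions(precision=4,suppress=True)
C=cal("wrist")
a=pix(C,252.3,167,.0875);b=pix(C,252.3,265,.0867);bd=pix(C,252.5,229,.095);d=a-b
print(a,b,(a+b)/2,np.hypot(*d[:2]),np.degrees(np.arctan2(d[1],d[0])),bd)
m=(a+b)/2;u=d[:2]/np.hypot(*d[:2])
for s in(-1,1):print(proj(C,(m[0]+s*.039*u[0],m[1]+s*.039*u[1],.0867)))
s=r.state();y=np.radians(s["ee_rot"][2]);e=m[:2]-s["position"][:2]
print("tool dx,dy",e@[np.cos(y),np.sin(y)],e@[np.sin(y),-np.cos(y)])
E
```

```text
[0.5148 0.3525 0.0875] [0.5757 0.402  0.0867] [0.5452 0.3772 0.0871] 0.07841044263841802 -140.91243931092302 [0.5491 0.3807 0.095 ]
[252.3   264.767]
[252.3072 167.0882]
tool dx,dy 0.0021747716059990247 -0.0012226002383991651
```

Length comes out at 78.4 mm (78 given), yaw -140.9. The middle is 2 mm ahead in tool x, so I'll correct, descend and grip.

```bash
python3 -m jog '{"slide":[[0.002,-0.001,0.01],[0.002,-0.001,0.02],[0.002,-0.001,0.026],[0.002,-0.001,0.028],[0.002,-0.001,0.028],[0.002,-0.001,0.028]],"twist":[0,0,0,0,0,0]}' 0.05 12
python3 -m jog '{"slide":[[0,0,0],[0,0,0],[0,0,0],[0,0,0],[0,0,0],[0,0,0]],"twist":[0,0,0,0,0,0]}' 0.015 12
```

```text
time_s: 3.55
position: [0.5449, 0.3769, 0.0967]
ee_rot: [-180.0, 0.0, -140.9]
ft_force: [-0.5, -0.4, 0.3]
grip_width: 0.529
finger_force: 0.0
time_s: 4.15
position: [0.5449, 0.3769, 0.0965]
ee_rot: [-180.0, 0.0, -140.9]
ft_force: [-0.1, 0.1, 0.7]
grip_width: 0.246
finger_force: 12.0
```

```bash
python3 -m jog '{"slide":[[0,0,-0.015],[0,0,-0.04],[0,0,-0.08],[0,0,-0.11]],"twist":[0,0,0,0]}' 
python3 -m jog '{"slide":[[0.03,-0.036,0],[0.06,-0.072,0],[0.096,-0.115,0],[0.13,-0.156,0],[0.16,-0.192,0],[0.192,-0.23,0],[0.224,-0.269,0],[0.256,-0.307,0]],"twist":[7,14,21,29,36,43,50,58]}'
python3 -m jog '{"slide":[[0,0,0],[0,0,0]],"twist":[0,0]}'
python3 - <<'E'
from h import *
np.set_printoptions(precision=4,suppress=True)
s=r.state();print(s["position"],s["ee_rot"])
im,C=snap("wrist",'w3')
for m in ("tray","groove_1","tab"):
    for d in r.pinpoint("wrist",m)[:5]:
        w=world(C,d["location"]); print(m,round(d["p"],2),w,proj(C,w).round())
E
```

```text
time_s: 4.55
position: [0.545, 0.3769, 0.21]
ee_rot: [-180.0, 0.1, -140.9]
ft_force: [-0.1, 0.0, 0.1]
grip_width: 0.248
finger_force: 12.0
time_s: 5.35
position: [0.5398, -0.0188, 0.2078]
ee_rot: [180.0, 0.1, 160.8]
ft_force: [0.2, -0.6, -0.6]
grip_width: 0.244
finger_force: 12.0
time_s: 5.55
position: [0.5401, -0.0176, 0.2074]
ee_rot: [180.0, 0.1, 161.1]
ft_force: [0.6, 0.1, -0.6]
grip_width: 0.245
finger_force: 12.0
[ 0.5401 -0.0176  0.2074] [179.9778   0.0548 161.0577]
tray 0.81 [ 0.5529  0.0028 -0.0013] [271. 180.]
groove_1 0.97 [0.5582 0.0217 0.0005] [286. 180.]
groove_1 0.74 [ 0.5379 -0.0314  0.0031] [243. 178.]
groove_1 0.69 [ 0.5216 -0.0806  0.0029] [204. 179.]
groove_1 0.62 [0.5775 0.0763 0.0063] [331. 181.]
tab 0.95 [0.4808 0.0211 0.0149] [268. 123.]
tab 0.57 [ 0.5021 -0.0032  0.1984] [255. 177.]
```

View pics/w3.png

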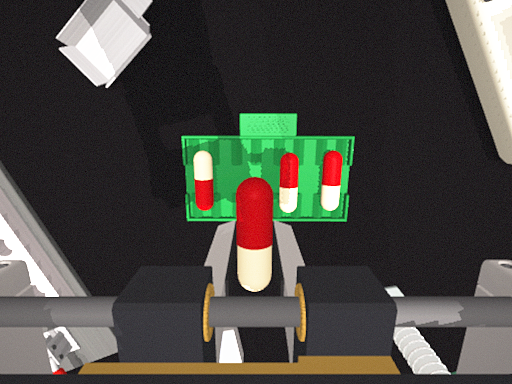

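The picture shows capsule_d held cap forward, hiding the empty groove 2. The tray outline corners are at about (182,137), (354,137), (348,221), (188,221), and reversed capsule_c runs (203,152)–(204,209).

```bash
python3 - <<'E'
from h import *
from scipy.optimize import least_squares
np.set_printoptions(precision=4,suppress=True)
C=cal("wrist"); im=cv2.imread('pics/w3.png')
h=cv2.cvtColor(im,cv2.COLOR_BGR2HSV); m=((h[...,0]>45)&(h[...,0]<85)&(h[...,1]>90)&(h[...,2]>40))
# outline edges: top row per column, bottom row per column, left/right col per row
E=[]
for u in list(range(195,236))+list(range(302,345)):
    v=np.where(m[125:235,u])[0]+125; E.append((u,v.min()-.5,'x',-.056))
for u in range(195,205):
    v=np.where(m[125:235,u])[0]+125; E.append((u,v.max()+.5,'x',.056))
for u in range(310,343):
    v=np.where(m[125:235,u])[0]+125; E.append((u,v.max()+.5,'x',.056))
for v in list(range(140,165))+list(range(198,216)):
    u=np.where(m[v,150:400])[0]+150; E.append((u.min()-.5,v,'y',-.107)); E.append((u.max()+.5,v,'y',.107))
P=[pix(C,e[0],e[1],.013)[:2] for e in E]
def res(p):
    c,s=np.cos(p[2]),np.sin(p[2]); o=[]
    for q,e in zip(P,E):
        d=q-p[:2]; o.append((c*d[0]+s*d[1] if e[2]=='x' else -s*d[0]+c*d[1])-e[3])
    return np.array(o)
f=least_squares(res,[.545,-.003,-.33],loss='soft_l1',f_scale=.001); p=f.x
print("tray",p[:2],np.degrees(p[2]),"rms",np.sqrt((res(p)**2).mean()))
c,s=np.cos(p[2]),np.sin(p[2]); R=np.array([[c,-s],[s,c]])
for y in(-.081,-.027,.027,.081): print(p[:2]+R@[0,y])
for a,b in[((204,209.5),(203,151)),((289,152.5),(288,212.5)),((332.5,150),(330.5,210.5))]:
    A,B=pix(C,*a,.0157)[:2],pix(C,*b,.0157)[:2]; print("caps",(A+B)/2,np.hypot(*(A-B)),"tray frame",R.T@((A+B)/2-p[:2]))
S=r.state();y=np.radians(S["ee_rot"][2]);e=p[:2]+R@[0,-.027]-S["position"][:2]
print("pos",S["position"],S["ee_rot"],"tool dx,dy",e@[np.cos(y),np.sin(y)],e@[np.sin(y),-np.cos(y)])
E
```

```text
tray [0.5468 0.0001] -18.96554988985184 rms 0.0006738946350719624
[ 0.5205 -0.0765]
[ 0.5381 -0.0254]
[0.5556 0.0256]
[0.5732 0.0767]
caps [ 0.5223 -0.0769] 0.07622852287448237 tray frame [ 0.0018 -0.0807]
caps [0.5598 0.0247] 0.07848876266039483 tray frame [0.0042 0.0275]
caps [0.5745 0.0774] 0.07885222542019985 tray frame [0.001  0.0821]
pos [ 0.5401 -0.0156  0.2068] [179.9907   0.0144 161.2719] tool dx,dy -0.0012247802878485245 -0.010025191677355405
```

```bash
python3 -m jog '{"slide":[[0,0,0],[0,0,0]],"twist":[0,0]}'; cat > fit.py <<'E'
from h import *
from scipy.optimize import least_squares
np.set_printoptions(precision=4,suppress=True)
def tray(im,C):
    h=cv2.cvtColor(im,cv2.COLOR_RGB2HSV); m=((h[...,0]>45)&(h[...,0]<85)&(h[...,1]>90)&(h[...,2]>40)); E=[]
    for u in list(range(195,236))+list(range(302,343)):
        v=np.where(m[125:235,u])[0]+125; E.append((u,v.min()-.5,'x',-.056))
        if u<205 or u>310: E.append((u,v.max()+.5,'x',.056))
    for v in list(range(142,165))+list(range(198,214)):
        u=np.where(m[v,150:400])[0]+150; E.append((u.min()-.5,v,'y',-.107)); E.append((u.max()+.5,v,'y',.107))
    P=[pix(C,e[0],e[1],.013)[:2] for e in E]
    def res(p):
        c,s=np.cos(p[2]),np.sin(p[2])
        return np.array([(c*(q-p[:2])[0]+s*(q-p[:2])[1] if e[2]=='x' else -s*(q-p[:2])[0]+c*(q-p[:2])[1])-e[3] for q,e in zip(P,E)])
    p=least_squares(res,[.545,-.003,-.33],loss='soft_l1',f_scale=.001).x
    print("tray",p[:2],np.degrees(p[2]),"rms",np.sqrt((res(p)**2).mean())); return p
E
python3 - <<'E'
from fit import *
for i in range(3):
    S=r.state(); im,C=snap("wrist"); print(S["time_s"],S["position"],S["ee_rot"][2]); p=tray(im,C)
c,s=np.cos(p[2]),np.sin(p[2]); g=p[:2]+[.027*s,-.027*c]
y=np.radians(S["ee_rot"][2]);e=g-S["position"][:2]; print(g,"tool dx,dy",e@[np.cos(y),np.sin(y)],e@[np.sin(y),-np.cos(y)])
E
```

```text
time_s: 5.95
position: [0.5401, -0.0161, 0.2065]
ee_rot: [-180.0, -0.0, 161.2]
ft_force: [-0.4, -0.3, -0.2]
grip_width: 0.244
finger_force: 12.0
5.95 [ 0.5401 -0.0161  0.2065] 161.2022303273857
tray [ 0.5473 -0.002 ] -19.03283994675787 rms 0.0007058487817566875
6.0 [ 0.54   -0.0163  0.2064] 161.18280216627645
tray [ 0.5473 -0.002 ] -19.109172087067517 rms 0.0007459388589461651
6.05 [ 0.5401 -0.0165  0.2064] 161.16889757875614
tray [ 0.5474 -0.0019] -19.09240586085081 rms 0.0007060334481836621
[ 0.5385 -0.0275] tool dx,dy -0.002111447165800828 -0.010912695600594177
```

```bash
python3 -m jog '{"slide":[[-0.001,-0.006,0],[-0.002,-0.0105,0.015],[-0.002,-0.0105,0.05],[-0.002,-0.0105,0.09],[-0.002,-0.0105,0.125],[-0.002,-0.0105,0.143],[-0.002,-0.0105,0.146],[-0.002,-0.0105,0.146]],"twist":[0.3,0.3,0.3,0.3,0.3,0.3,0.3,0.3]}'
python3 -m jog '{"slide":[[0,0,0],[0,0,0],[0,0,0]],"twist":[0,0,0]}'
python3 - <<'E'
from h import *
np.set_printoptions(precision=4,suppress=True)
S=r.state(); print(S["position"],S["ee_rot"]); snap("wrist","w4")
g=np.array([.5385,-.0275]);y=np.radians(S["ee_rot"][2]);e=g-S["position"][:2]; print("tool dx,dy",e@[np.cos(y),np.sin(y)],e@[np.sin(y),-np.cos(y)])
E
```

```text
time_s: 6.9
position: [0.5386, -0.0277, 0.0607]
ee_rot: [-180.0, -0.0, 160.8]
ft_force: [-0.1, 1.3, 0.2]
grip_width: 0.249
finger_force: 12.0
time_s: 7.2
position: [0.5389, -0.0275, 0.0613]
ee_rot: [180.0, 0.1, 160.8]
ft_force: [0.5, 0.2, -0.1]
grip_width: 0.243
finger_force: 12.0
[ 0.5389 -0.0275  0.0613] [179.982    0.0795 160.8234]
tool dx,dy 0.00038323519739675855 -0.00013181512607042856
```

View pics/w4.png

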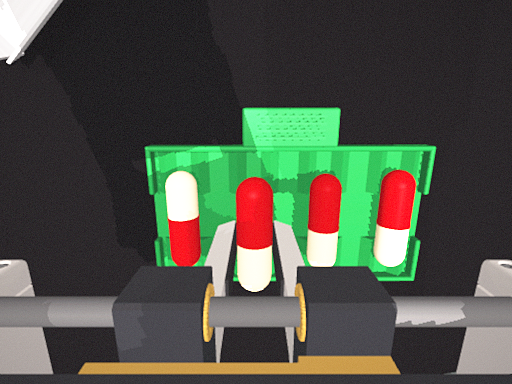

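Capsule d at column 254 sits midway between capsules in grooves 1 (183) and 3 (323), so it is lined up. Lowering it to about 1 mm above its seat.

```bash
python3 -m jog '{"slide":[[0,0,0.012],[0,0,0.024],[0,0,0.031],[0,0,0.034],[0,0,0.035],[0,0,0.035],[0,0,0.035]],"twist":[0,0,0,0,0,0,0]}'
```

```text
time_s: 7.95
position: [0.5386, -0.0274, 0.0253]
ee_rot: [-180.0, 0.0, 160.8]
ft_force: [-0.0, 0.3, -0.8]
grip_width: 0.247
finger_force: 12.0
```

```bash
python3 -m jog '{"slide":[[0,0,0],[0,0,0],[0,0,0],[0,0,0]],"twist":[0,0,0,0]}' 0.042 12
python3 -m jog '{"slide":[[0,0,-0.01],[0,0,-0.03],[0,0,-0.06],[0,0,-0.09],[0,0,-0.1],[0,0,-0.1]],"twist":[0,0,0,0,0,0]}'
python3 - <<'E'
from h import *
np.set_printoptions(precision=4,suppress=True)
S=r.state(); print(S["position"],S["ee_rot"]); im,C=snap("wrist","w5")
for q in (1,2):
  for m in ("capsule_c","capsule_c_cap","groove_1"):
    for d in r.pinpoint("wrist",m)[:5]:
        w=world(C,d["location"]); print(m,round(d["p"],2),w,proj(C,w).round())
  break
E
```

```text
time_s: 8.35
position: [0.5385, -0.0274, 0.0254]
ee_rot: [180.0, 0.0, 160.8]
ft_force: [-0.1, -0.7, 0.7]
grip_width: 0.447
finger_force: 0.0
time_s: 8.95
position: [0.5391, -0.0275, 0.1268]
ee_rot: [180.0, 0.2, 160.8]
ft_force: [-0.1, 0.1, -0.4]
grip_width: 0.449
finger_force: 0.0
[ 0.5391 -0.0275  0.1268] [179.9657   0.1555 160.8276]
capsule_c 0.89 [ 0.5378 -0.0265  0.0187] [254. 195.]
capsule_c 0.71 [ 0.5301 -0.0787  0.0184] [202. 205.]
capsule_c 0.68 [0.558  0.023  0.0159] [307. 197.]
capsule_c 0.61 [0.5771 0.0734 0.0128] [360. 198.]
groove_1 0.9 [ 0.5205 -0.0834  0.0073] [196. 194.]
groove_1 0.87 [0.5554 0.0218 0.0013] [303. 191.]
groove_1 0.81 [0.5784 0.0745 0.0073] [360. 197.]
groove_1 0.73 [ 0.5589 -0.0928  0.0161] [200. 233.]
```

View pics/w5.png

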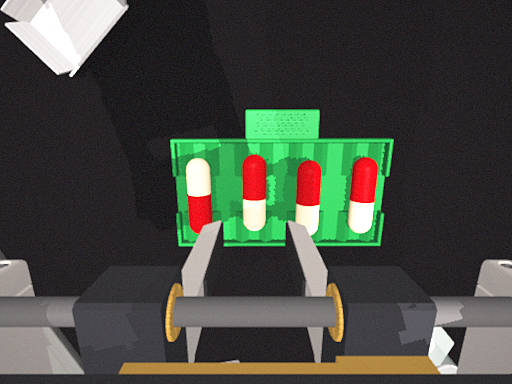

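Capsule d lies in groove 2, cap to tab: (255,155)–(254,230). Next is reversed capsule c, (198,158)–(200,233).

```bash
python3 - <<'E'
from h import *
np.set_printoptions(precision=4,suppress=True)
C=cal("wrist"); p=np.array([.5473,-.002]);t=np.radians(-19.1);c,s=np.cos(t),np.sin(t);R=np.array([[c,-s],[s,c]])
for a,b in[((200.5,233.5),(198,157.5)),((255,154.5),(254,231)),((309,160),(307,235)),((365.5,157),(360.5,233.5))]:
    A,B=pix(C,*a,.0157)[:2],pix(C,*b,.0157)[:2]; d=A-B; print("caps",(A+B)/2,np.hypot(*d),np.degrees(np.arctan2(d[1],d[0])),"tray frame",R.T@((A+B)/2-p))
    S=r.state();y=np.radians(S["ee_rot"][2]);e=(A+B)/2-S["position"][:2]; print("  tool",e@[np.cos(y),np.sin(y)],e@[np.sin(y),-np.cos(y)])
print(S["position"],p+R@[0,-.081])
E
```

```text
caps [ 0.5202 -0.078 ] 0.07799741391481695 -20.218786031679606 tray frame [-0.0007 -0.0807]
  tool 0.00010452336878813489 -0.05360763364132492
caps [ 0.5354 -0.0255] 0.07807428644275483 160.1720892276884 tray frame [-0.0035 -0.0261]
  tool 0.002970849512066622 0.0009591447679038395
caps [0.5573 0.023 ] 0.07724305332669718 162.2635331362623 tray frame [0.0013 0.0269]
  tool -0.0017930316805048494 0.053930304604254596
caps [0.5729 0.0749] 0.07846846541324268 163.03956036380512 tray frame [-0.001  0.081]
  tool 0.0005318692949816611 0.10809193281240578
[ 0.5379 -0.0274  0.124 ] [ 0.5208 -0.0785]
```

```bash
python3 -m jog '{"slide":[[0,-0.03,0],[0,-0.0535,0],[0,-0.0538,0.02],[0,-0.0538,0.05],[0,-0.0538,0.065],[0,-0.0538,0.07],[0,-0.0538,0.07],[0,-0.0538,0.07]],"twist":[0,0,0,0,0,0,0,0]}'
```

```text
time_s: 9.95
position: [0.5211, -0.0783, 0.0559]
ee_rot: [180.0, 0.0, 160.8]
ft_force: [-1.1, 0.2, 1.3]
grip_width: 0.445
finger_force: 0.0
```

```bash
python3 -m jog '{"slide":[[0,0,0.012],[0,0,0.024],[0,0,0.029],[0,0,0.0305],[0,0,0.0305],[0,0,0.0305]],"twist":[0,0,0,0,0,0]}'
python3 -m jog '{"slide":[[0,0,0],[0,0,0],[0,0,0],[0,0,0],[0,0,0]],"twist":[0,0,0,0,0]}' 0.015 12
```

```text
time_s: 10.55
position: [0.521, -0.0783, 0.0252]
ee_rot: [180.0, 0.0, 160.8]
ft_force: [0.8, -0.2, -0.6]
grip_width: 0.445
finger_force: 0.0
time_s: 11.05
position: [0.521, -0.0783, 0.0251]
ee_rot: [180.0, 0.0, 160.8]
ft_force: [0.5, 0.1, 2.4]
grip_width: 0.242
finger_force: 12.0
```

```bash
python3 -m jog '{"slide":[[0,0,-0.01],[0,0,-0.03],[0,0,-0.06],[0,0,-0.08],[0,0,-0.08]],"twist":[0,0,0,0,0]}'
python3 -m jog '{"slide":[[0,0,0],[0,0,0],[0,0,0],[0,0,0],[0,0,0],[0,0,0],[0,0,0],[0,0,0]],"twist":[7,15,22,30,37,45,52,60]}'
python3 -m jog '{"slide":[[0,0,0],[0,0,0],[0,0,0],[0,0,0],[0,0,0],[0,0,0],[0,0,0],[0,0,0]],"twist":[7,15,22,30,37,45,52,60]}'
python3 -m jog '{"slide":[[0,0,0],[0,0,0],[0,0,0],[0,0,0],[0,0,0],[0,0,0],[0,0,0],[0,0,0]],"twist":[7,15,22,30,37,45,52,60]}'
python3 -m jog '{"slide":[[0,0,0],[0,0,0],[0,0,0]],"twist":[0,0,0]}'
python3 - <<'E'
from h import *
np.set_printoptions(precision=4,suppress=True)
snap("wrist","w6");S=r.state();print(S["position"],S["ee_rot"],S["joint_positions"])
g=np.array([.5208,-.0785]);y=np.radians(S["ee_rot"][2]);e=g-S["position"][:2]; print("tool dx,dy",e@[np.cos(y),np.sin(y)],e@[np.sin(y),-np.cos(y)])
E
```

```text
time_s: 11.55
position: [0.5221, -0.0785, 0.1081]
ee_rot: [180.0, 0.3, 160.8]
ft_force: [-0.4, -1.3, -1.0]
grip_width: 0.245
finger_force: 12.0
time_s: 12.35
position: [0.5205, -0.0781, 0.1042]
ee_rot: [-179.9, -0.0, 100.5]
ft_force: [1.2, -0.6, -0.3]
grip_width: 0.242
finger_force: 12.0
time_s: 13.15
position: [0.5204, -0.0781, 0.1042]
ee_rot: [-179.9, 0.0, 40.5]
ft_force: [-1.3, -0.6, -0.2]
grip_width: 0.246
finger_force: 12.0
time_s: 13.95
position: [0.5204, -0.0781, 0.1042]
ee_rot: [180.0, 0.1, -19.5]
ft_force: [-0.7, -0.2, -0.7]
grip_width: 0.245
finger_force: 12.0
time_s: 14.25
position: [0.5207, -0.0782, 0.1047]
ee_rot: [180.0, 0.0, -19.0]
ft_force: [0.6, 0.4, 0.0]
grip_width: 0.246
finger_force: 12.0
[ 0.5208 -0.0782  0.1048] [179.9994   0.0149 -19.0282] [-12.5268  21.8467  98.0513   0.0012  60.1169  96.5008]
tool dx,dy 0.00011200638823442781 0.00026502662965525835
```

View pics/w6.png

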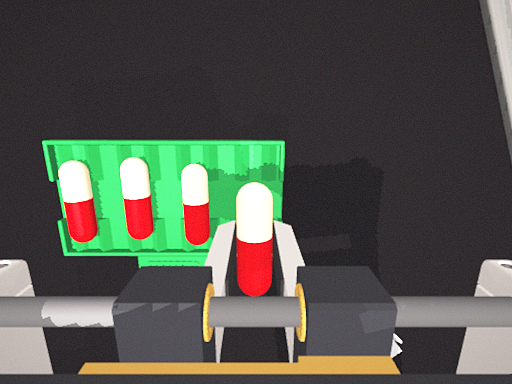

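Seen from the far side, capsule c (255,240) now points its cap the same way as the others, with the tab below. Lowering it along the same vertical.

```bash
python3 -m jog '{"slide":[[0,0,0.015],[0,0,0.04],[0,0,0.06],[0,0,0.07],[0,0,0.077],[0,0,0.079],[0,0,0.079],[0,0,0.079]],"twist":[0,0,0,0,0,0,0,0]}'
```

```text
time_s: 15.1
position: [0.5213, -0.0783, 0.0267]
ee_rot: [-180.0, -0.1, -19.2]
ft_force: [-0.3, 0.1, -0.2]
grip_width: 0.245
finger_force: 12.0
```

```bash
python3 -m jog '{"slide":[[0,0,0.0005],[0,0,0.001],[0,0,0.001],[0,0,0.001]],"twist":[0,0,0,0]}'
python3 -m jog '{"slide":[[0,0,0],[0,0,0],[0,0,0],[0,0,0]],"twist":[0,0,0,0]}' 0.042 12
python3 -m jog '{"slide":[[0,0,-0.01],[0,0,-0.03],[0,0,-0.06],[0,0,-0.1],[0,0,-0.13],[0,0,-0.15],[0,0,-0.15],[0,0,-0.15]],"twist":[0,0,0,0,0,0,0,0]}'
python3 - <<'E'
from h import *
a,_=snap("wrist"); b,_=snap("top")
b=cv2.resize(b[160:250,230:350],(512,384),interpolation=cv2.INTER_CUBIC)
a=cv2.resize(a[90:282],None,fx=1,fy=1)
cv2.imwrite('pics/fin.png',np.vstack([a,b])[:,:,::-1])
E
```

```text
time_s: 15.5
position: [0.521, -0.0783, 0.0251]
ee_rot: [180.0, -0.0, -19.2]
ft_force: [0.5, -1.0, 0.9]
grip_width: 0.243
finger_force: 12.0
time_s: 15.9
position: [0.5208, -0.0782, 0.0249]
ee_rot: [180.0, 0.0, -19.2]
ft_force: [-0.3, 0.0, -0.6]
grip_width: 0.447
finger_force: 0.0
time_s: 16.7
position: [0.5206, -0.0782, 0.1748]
ee_rot: [-180.0, -0.0, -19.2]
ft_force: [1.0, 0.2, -0.5]
grip_width: 0.446
finger_force: 0.0
```

View pics/fin.png

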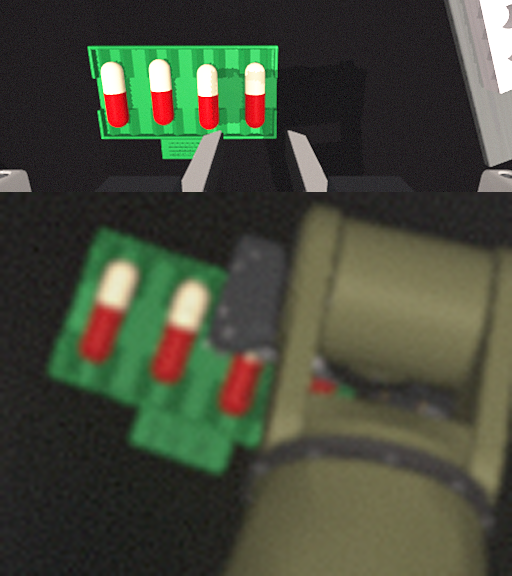

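All four capsules lie in their grooves, at columns 116, 161, 207 and 255 of the wrist picture, with caps towards the tab and the gripper clear.

```bash
python3 -c "
from station import r
print(r.hand_in())"
```

```text
the job is handed in; nothing more can be done
None
```

I laid the capsule from the balance pan in empty groove 2 and turned round the reversed one in groove 1; the last pictures show all four lying flat with caps towards the tab, and the job was handed in at about 17 s (no verdict was returned).

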